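# Steady the soap-packet bin and hold its sprung hatch at the balance

### The arm

A 6-joint arm with a two-finger parallel gripper is mounted at the origin on the work surface. World frame = base frame: x ahead of the robot, y to its left, z up, the work surface at z = 0. Lengths are in m, angles in rad, forces in N, time in s.
With the tool pointing down it reaches from about 0.35 to 0.8 m from the base axis. Payload 7.3 kg.
Tool frame: the origin (TCP) lies between the finger pads; the fingertips stand 25 mm ahead of it and the grasp point (between the pads) lies 6 mm ahead of it; z points along the fingers, x is the direction in which the jaws open and shut, and the axes are right-handed (so a half turn about z gives the same grasp; the last joint's range is limited). The gripper opens to 85 mm and grips with 20 to 120 N. Pads are 22 mm wide; open, the fingers measure 114 mm over their backs; the gripper's body (76 mm by 85 mm) begins 54 mm behind the grasp point. The pads swing forward as they close: fully open they stand 13 mm farther back than shut.
Start: joints at [1.163, 0.342, 1.524, -0, 1.275, -0.146], TCP at [0.136, 0.507, 0.256] pointing down, gripper open.
Joint ranges: [-2.53, 2.53], [-0.77, 2.02], [0.04, 2.7], [-1, 4.14], [0.28, 2.66], [-3.11, 3.11]. Speed limits (rad/s): [2.57, 2.57, 3.14, 3.14, 3.14, 3.14].

### API

Orientations are given as a unit quaternion [w, x, y, z].
In Python, from cell import telemetry, cams, ticket gives the robot as it stands. The module is installed in compiled form; this text tells all that it offers.
- The arm moves only by the shell command python3 -m creep 'ROWS' [FORCE]. ROWS is JSON, a list that holds one entry, the list of rows, each a list of 7 numbers: the turn, a rotation vector about the tool's x, y, z in units of pi rad (1.0 is pi rad), then the shift along the tool's x, y, z in units of 300 mm (1.0 is 300 mm), then the gripper's target within -1 to 1 (fully open at 1, half-way at 0, shut at -1). In form: [[[ax, ay, az, x, y, z, jaw], ...]]. A call has exactly 8 rows; each row is the pose to reach, as a shift and turn from the pose commanded when the call began, along the tool's axes at that moment, turning the shorter way round; what a row does not reach only later rows make up. A row lasts 1/10 s, in which the tool goes at most 50 mm and 8.59 degrees, less where a joint would pass 70% of its speed; a pose out of reach is approached as far as the arm can. A call with a number of a shift or a turn outside -1 to 1 is refused whole. A call with a gripper value outside its range is refused whole. The fingers move at their own pace and stop on an object; FORCE is the grip in N (left out, the last holds). Time passes only in rows, so rows that repeat a pose let the fingers close, or fill a call up. It gives the time, the measured TCP pose, the force and the opening at its end, in the units of the state.
- telemetry.sense(): the state, without advancing time (a new reading comes with each control period).
- cams.read_camera(name): name is "scene" or "top" or "wrist"; returns a dict with "pixels" (400x640x3 uint8, blue, green, red), "mtx" (3x3 intrinsics, pixels), "dist_coeffs" ([k1, k2, p1, p2, k3] as OpenCV has them; the pictures are not rectified), "R" (3x3) and "t" (3): a world point X has camera coordinates R X + t. Camera axes: x right, y down, z forward; pixel columns grow to the right and rows downward; lengths in m; the calibration is good to about 2 mm. A picture is of the moment at which its call begins. There is no depth.
- ticket.finish_job(): hands the job in, once; it reports no verdict.
Trained networks look in a picture, given as the dict that the camera call returned (one of the last four; its "shot" number tells which), for a name from the list of things; names that differ only in an ending like _2 or _b are one class to them, and where a whole thing is asked for, a point or a joint stands for the part that bears it (a point fixed in the world has none). Each returns a list of dicts, best first, with "score" (0 to 1); they miss things now and then, are a little off and sometimes report something else, mostly with a low value. They report only what shows in the picture. A call takes as long as a camera call.
- cams.recognise(picture, name): "pixel" ([column, row] in pixels, amid what is visible of it).
- cams.pinpoint(picture, name): "pixel" ([column, row] in pixels: a listed point, or the origin of a listed thing).
The state is a dict: "time": time; "joint_positions": joint angles; "qvel": joint speeds; "joint_efforts": joint torques, N m; "tool_pos": TCP position; "tcp_rot": TCP orientation; "ft_force": force on the tool from outside, world axes, zero at the start; "moment": the same for the moment, N m; "width": opening from 0.0 (shut) to 1.0 (fully open).
Only numpy, scipy, OpenCV 4.12 (cv2) and the standard library are available. Lean on these libraries where they do the work, as an engineer would, in place of code of your own. Each camera call takes 0.05 s, during which the arm holds its last target. There are 200 camera calls.

### The job

I want to refill the grey soap-packet bin on the laundrette counter. First, with the hatch still shut, swing the steadying foot on its side all the way out until it clicks home; then take the hatch by its black pull, raise it just past its balance point and ease it back to just below, never letting it fly wide open. Finish while still gripping the pull there, keeping the hatch still for me, and leave everything else on the counter where it stands.

Things in the scene. Friction and masses are not known exactly. Their poses are not given: they have to be found in the camera images.
- bin: grey open-topped steel bin fixed to the counter, 170 (its x) x 220 (its y) x 95 mm high, wall 6 mm; place and yaw vary. Origin: centre of its underside. Its x axis points level from the pull side (near the robot) to the hinge side, its y axis to the side with the steadying foot, z up.
- hatch_angle (a joint): hatch angle (rad): 0 shut and level, grows as its near edge rises, stop at 1.5. It balances at 0.95 rad (54 degrees): below that it falls shut if let go (1.4 N at the pull lifts it from shut, less higher up), above it a nearly constant hinge spring throws it open. Just past: a few degrees above 0.95; just below: a few degrees under, about 0.05 to 0.15 rad.
- hatch_hinge (a point): point on the hatch's hinge axis, at mid-width, 97 mm above the counter, 85 mm along the bin's +x from its centre. The axis is level, along the bin's y. The hatch weighs 0.7 kg with its pull; its top face is 107 mm above the counter when shut.
- hatch_grip (a point): point to grip, on the centre line of the pull, 32 mm out from the plate edge; moves with the hatch on an arc of 207 mm radius about the hinge axis (when shut 207 mm on the -x side of it and 5 mm higher, 102 mm above the counter).
- hatch: plain steel plate 175 x 226 x 10 mm with a black pull: a bar in line with the plate, standing out 55 mm from the middle of its near edge, 20 mm wide (bin's y), 16 mm thick. Pinched by fingers closing along the bin's y it turns between the pads as the hatch rises, so the tool can stay pointing down. Origin: at point hatch_hinge, the plate's underside; when shut its axes are the bin's.
- brace (a joint): angle of the steadying foot (rad): 0 folded along the bin's side, free end towards the bin's -x; grows as it swings out level, clockwise from above; stop at 1.57, pointing along the bin's +y. From about 1.12 it rides over a sprung steel ball in its bracket (1 to 2 N at the post), crest at 1.38, and is then pushed to the stop and kept there. Starts between 0.1 and 0.7; stays where it is left.
- brace_pivot (a point): on the foot's vertical pivot axis, at counter height; 10 mm to the bin's -x and 145 mm to its +y from the bin's centre (35 mm off the side wall).
- brace_grip (a point): grip point on the axis of the foot's black post, 76 mm above the counter, 90 mm from the pivot axis. The post is round, upright, 16 mm in diameter, 36 to 92 mm above the counter, on the free end of the round steel leg (14 mm thick, top 36 mm above the counter); it can turn between the fingers.
- detergent: bystander: white bottle, 68 mm across, 210 mm high; origin at the centre of its underside
- softener: bystander: grey jar, 64 mm across, 110 mm high; origin at the centre of its underside
- cup: bystander: white cup, 72 mm across, 85 mm high; origin at the centre of its underside
- lint_brush: bystander: lint brush lying flat
- packet: bystander: cardboard packet 45 x 75 x 25 mm lying in front of the pull; origin at the centre of its underside
- tape: bystander: roll of paper tape, 68 mm across, 20 mm high; origin at the centre of its underside
- coin_tray: bystander: black tray 90 x 120 x 25 mm; origin at the centre of its underside

How it is judged:
On the way, in this order (a step that is already met when the one before it is completed fails the run):
1. the steadying foot is fully out in its detent, the hatch still shut (value of joint brace above 1.48 rad and value of joint hatch_angle below 0.1 rad), for 0.2 s.
2. the hatch is raised past its balance point (value of joint hatch_angle above 0.97 rad and value of joint brace above 1.48 rad), for 0.1 s.
At the end, for the whole second after the job is handed in: the hatch stands still between 0.75 and 0.935 rad (balance at 0.95), speed under 0.05 rad/s, the fingers bear on it with more than 2 N and the grasp point is within 45 mm of the middle of its pull, and the foot is still out in its detent (above 1.48 rad) (value of joint hatch_angle between 0.75 and 0.935 rad and velocity of joint hatch_angle between -0.05 and 0.05 rad/s and value of joint brace above 1.48 rad and contact force between the fingers and hatch above 2 N and distance between the grasp point and hatch_grip below 0.045 m); the arm keeps its last pose, push and grip.
It fails at once if the hatch is opened before the foot is out (value of joint hatch_angle above 0.3 rad and value of joint brace below 1.4 rad).
It fails at once if the hatch flies wide open (value of joint hatch_angle above 1.3 rad).
It fails at once if another thing on the counter is shifted by more than 30 mm (distance of any of detergent, softener, cup, lint_brush, packet, tape, coin_tray from where it was at the start of the episode above 0.03 m).
It also fails if it takes over 51 s, if anything falls off the work surface, if the arm or the gripper's body presses on something with over 40 N, if the wrist force passes 120 N, or if a joint passes its speed limit or range.

## Working session

There is one attempt and no reset: what is moved stays moved. The work goes in short steps, Python scripts to look and compute and a shell command to move; the robot and the scene stay as the last step left them, time stands still between calls to the robot, and variables do not carry over. Pictures are saved under pics/ and viewed, about 8 in all and at most 12, crops included, and the job is handed in when it is done.

```bash
mkdir -p pics; cat > look.py <<'E'
from cell import telemetry, cams
import cv2, numpy as np
np.set_printoptions(precision=4,suppress=True)
def ray(p,px):
    n=cv2.undistortPoints(np.array([[px]],float),p["mtx"],np.array(p["dist_coeffs"],float))[0,0]
    R=np.array(p["R"]);t=np.array(p["t"]).ravel()
    return -R.T@t, R.T@np.array([n[0],n[1],1.])
def atz(p,px,z):
    c,d=ray(p,px); return c+d*(z-c[2])/d[2]
def proj(p,X):
    return cv2.projectPoints(np.array(X,float).reshape(-1,3),cv2.Rodrigues(np.array(p["R"]))[0],np.array(p["t"],float),p["mtx"],np.array(p["dist_coeffs"],float))[0][:,0]
E
python3 - <<'E'
from look import *
Z=dict(hatch_grip=.102,hatch_hinge=.097,brace_grip=.076,brace_pivot=0,bin=0,detergent=0,softener=0,cup=0,lint_brush=.01,packet=0,tape=0,coin_tray=0)
s=telemetry.sense();print(s)
for n in("scene","top"):
    p=cams.read_camera(n);p["mtx"]=np.array(p["mtx"],float)
    cv2.imwrite(f"pics/{n}0.png",p["pixels"])
    for k,z in Z.items():
        r=cams.pinpoint(p,k)[:2]
        print(n,k,[(np.round(q["pixel"]),round(q["score"],2),atz(p,q["pixel"],z)) for q in r])
print(telemetry.sense()["time"])
E
```

```text
{'time': 0.0, 'joint_positions': array([ 1.1629,  0.3427,  1.525 , -0.    ,  1.2754, -0.146 ]), 'qvel': array([-0.0004, -0.0012,  0.0004,  0.0016,  0.0013, -0.    ]), 'joint_efforts': array([ -0.0005, -43.3671, -24.6007,  -0.0002,   0.0079,   0.    ]), 'tool_pos': array([0.1357, 0.5068, 0.2556]), 'tcp_rot': array([ 0.0004,  0.7934,  0.6087, -0.0007]), 'ft_force': array([-0.0927,  0.4655,  0.7914]), 'moment': array([0.0202, 0.0311, 0.0023]), 'width': 1.0019801138639268}
scene hatch_grip [(array([366., 210.]), 0.78, array([0.4745, 0.0322, 0.102 ]))]
scene hatch_hinge [(array([303., 247.]), 0.6, array([0.6789, 0.0181, 0.097 ])), (array([398., 223.]), 0.41, array([0.434 , 0.1168, 0.097 ]))]
scene brace_grip [(array([404., 273.]), 0.91, array([0.5174, 0.2277, 0.076 ])), (array([296., 208.]), 0.54, array([ 0.6108, -0.1125,  0.076 ]))]
scene brace_pivot [(array([361., 285.]), 0.92, array([0.5952, 0.1601, 0.    ])), (array([302., 249.]), 0.53, array([ 0.653 , -0.0275,  0.    ]))]
scene bin [(array([328., 248.]), 0.64, array([0.5931, 0.0164, 0.    ]))]
scene detergent [(array([328., 329.]), 0
[... 985 characters left out ...]
rray([0.7094, 0.024 , 0.    ]))]
top detergent [(array([239., 142.]), 0.62, array([0.7579, 0.1833, 0.    ]))]
top softener [(array([358., 201.]), 0.86, array([ 0.5769, -0.1675,  0.    ]))]
top cup [(array([362., 168.]), 0.65, array([ 0.6729, -0.181 ,  0.    ]))]
top lint_brush [(array([345., 240.]), 0.85, array([ 0.4636, -0.1257,  0.01  ]))]
top packet [(array([279., 270.]), 0.92, array([0.3787, 0.0665, 0.    ])), (array([293., 198.]), 0.63, array([0.5888, 0.0243, 0.    ]))]
top tape [(array([201., 245.]), 0.76, array([0.4529, 0.2958, 0.    ]))]
top coin_tray [(array([393., 236.]), 0.74, array([ 0.4736, -0.2657,  0.    ])), (array([348., 239.]), 0.15, array([ 0.466 , -0.1368,  0.    ]))]
1.3
```

```bash
python3 - <<'E'
import cv2
a=cv2.imread("pics/top0.png");cv2.imwrite("pics/top0c.png",cv2.resize(a[100:300,160:426],None,fx=3,fy=3,interpolation=cv2.INTER_CUBIC))
E
```

```text
(no output)
```

View pics/top0c.png

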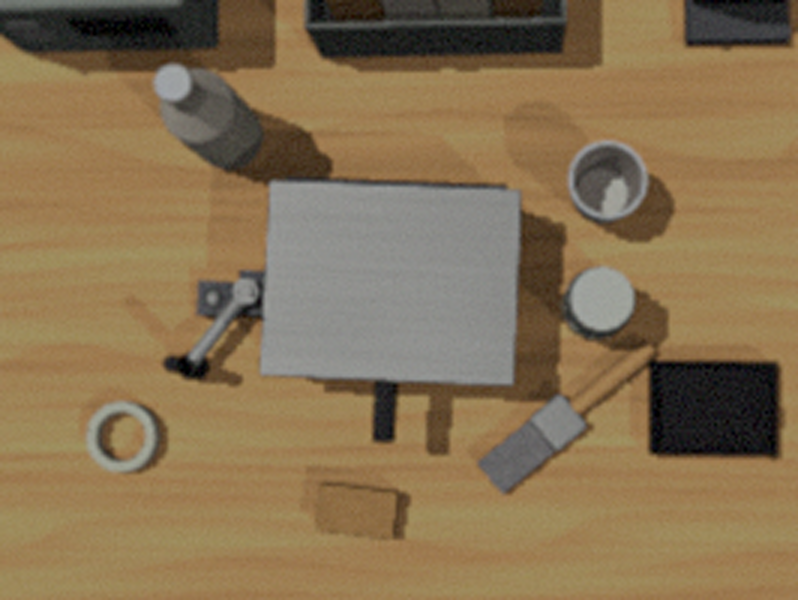

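View pics/scene0.png

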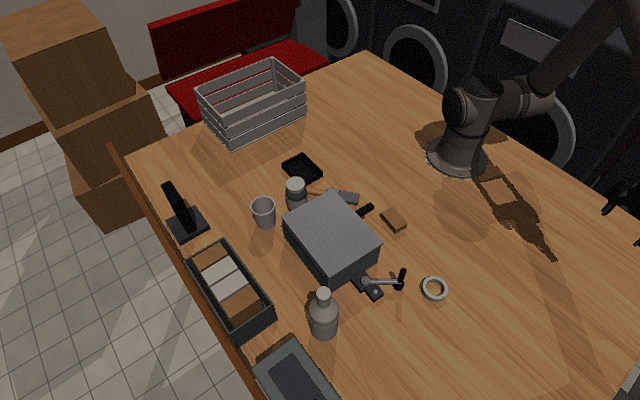

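The top crop shows the hatch corners at about (270,182), (521,192), (514,384), (261,375), the pull tip at (384,441), the foot half out with its post near (185,365), and the packet in front of the pull at (357,510). The scene view agrees with this.

```bash
python3 - <<'E'
from look import *
from scipy.optimize import least_squares
p=cams.read_camera("top");p["mtx"]=np.array(p["mtx"],float)
g=cv2.cvtColor(p["pixels"],cv2.COLOR_BGR2GRAY)
c=np.array([[270,182],[521,192],[514,384],[261,375]],float)
c=(c+.5)/3-.5+[160,100]
# hatch-plate corners in bin frame: hinge edge x=+85(+?), near edge: plate 175 long, pull 55 -> grip -122, edge -90
m=np.array([[.085,.113,.107],[.085,-.113,.107],[-.09,-.113,.107],[-.09,.113,.107]])
def W(q,m):
    cs,sn=np.cos(q[2]),np.sin(q[2]); m=np.atleast_2d(m)
    return np.c_[q[0]+cs*m[:,0]-sn*m[:,1],q[1]+sn*m[:,0]+cs*m[:,1],m[:,2]]
f=least_squares(lambda q:(proj(p,W(q,m))-c).ravel(),[.58,.015,-.03])
q=f.x;print("bin",q,"res px",f.fun)
print("grip",W(q,[-.122,0,.102]),"hinge",W(q,[.085,0,.097]),"pivot",W(q,[-.01,.145,0]))
# brace angle from post; angle a: dir = (-cos a, sin a) in bin frame
img=np.kron(p["pixels"][100:300,160:426],np.ones((3,3,1),np.uint8)).astype(np.uint8).copy()
for a in (.6,.7,.8):
    print(a,W(q,[-.01-.09*np.cos(a),.145+.09*np.sin(a),.076]))
r=cams.pinpoint(p,"brace_grip")[0]["pixel"];b=atz(p,r,.076);pv=W(q,[-.01,.145,0])[0]
d=b-pv;ang=np.pi-(np.arctan2(d[1],d[0])-q[2]);print("brace",b,np.hypot(*d[:2]),ang)
# dark post top in image
s=p["pixels"].max(2)
print(proj(p,W(q,[[-.01-.09*np.cos(ang),.145+.09*np.sin(ang),z] for z in(.036,.076,.092)])), (r))
E
```

```text
bin [ 0.5915  0.0211 -0.0513] res px [ 0.0108 -0.2463  0.1826 -0.7615  0.0892  0.6333 -0.2888  0.35  ]
grip [[0.4696 0.0274 0.102 ]] hinge [[0.6764 0.0168 0.097 ]] pivot [[0.5889 0.1664 0.    ]]
0.6 [[0.5174 0.221  0.076 ]]
0.7 [[0.5232 0.2279 0.076 ]]
0.8 [[0.5296 0.2341 0.076 ]]
brace [0.5251 0.2202 0.076 ] 0.08349001352839217 0.6491025964384729
[[221.5224 221.4726]
 [217.6832 221.0284]
 [216.0714 220.8419]] [219.2, 219.2]
```

```bash
cat >> look.py <<'E'
from scipy.spatial.transform import Rotation as Ro
Q=np.array([.5915,.0211,-.0513])
def B(x,y,z): # bin -> world
    c,s=np.cos(Q[2]),np.sin(Q[2]); return np.array([Q[0]+c*x-s*y,Q[1]+s*x+c*y,z])
def down(yaw): return Ro.from_euler('z',yaw)*Ro.from_euler('x',np.pi)
def rel(P,yaw=None,st=None):
    s=st or telemetry.sense(); w=s["tcp_rot"]; R=Ro.from_quat([*w[1:],w[0]])
    sh=R.inv().apply(np.array(P)-s["tool_pos"])/.3
    if yaw is None: return sh.round(3)
    # choose the equivalent grasp with smaller turn
    rv=min(((R.inv()*down(yaw+k)).as_rotvec()/np.pi for k in(0,np.pi)),key=np.linalg.norm)
    return np.r_[rv,sh].round(3)
E
python3 -m creep '[[[0,0,0.167,-0.29,0.74,0.1,1],[0,0,0.167,-0.29,0.74,0.1,1],[0,0,0.167,-0.29,0.74,0.1,1],[0,0,0.167,-0.29,0.74,0.1,1],[0,0,0.167,-0.29,0.74,0.1,1],[0,0,0.167,-0.29,0.74,0.1,1],[0,0,0.167,-0.29,0.74,0.1,1],[0,0,0.167,-0.29,0.74,0.1,1]]]' 40
python3 - <<'E'
from look import *
s=telemetry.sense();print(s["joint_positions"],s["tool_pos"],s["ft_force"])
print(rel([.520,.2245,.17],np.radians(45)))
E
```

```text
time: 2.2
tool_pos: [0.3271, 0.3662, 0.2265]
tcp_rot: [-0.0, 0.924, 0.383, 0.0]
ft_force: [0.0, 0.1, -0.2]
width: 0.998
[ 0.6853  0.3076  1.6623  0.0005  1.1715 -0.1   ] [0.3271 0.3662 0.2265] [ 0.0291  0.1296 -0.1884]
[-0.    -0.    -0.     0.121  0.789  0.188]
```

```bash
python3 -m creep '[[[0,0,0,0.12,0.79,0.1,1],[0,0,0,0.12,0.79,0.1,1],[0,0,0,0.12,0.79,0.1,1],[0,0,0,0.12,0.79,0.1,1],[0,0,0,0.12,0.79,0.1,1],[0,0,0,0.12,0.79,0.1,1],[0,0,0,0.12,0.79,0.1,1],[0,0,0,0.12,0.79,0.1,1]]]'
python3 - <<'E'
from look import *
for n in ("wrist","scene"):
    p=cams.read_camera(n);p["mtx"]=np.array(p["mtx"],float)
    for k,z in dict(brace_grip=.076,brace_pivot=0).items():
        print(n,k,[(np.round(q["pixel"]),q["score"],atz(p,q["pixel"],z)) for q in cams.pinpoint(p,k)[:2]])
    if n=="wrist":
        im=p["pixels"].copy()
        for a in (.55,.65,.75):
            for z in (.036,.092):
                u=proj(p,B(-.01-.09*np.cos(a),.145+.09*np.sin(a),z))[0];print(a,z,u)
                if abs(u).max()<2000: cv2.circle(im,tuple(int(v) for v in u),3,(0,0,255),1)
        cv2.imwrite("pics/w1.png",im)
E
```

```text
time: 3.0
tool_pos: [0.5195, 0.2249, 0.1966]
tcp_rot: [-0.0, 0.924, 0.383, -0.0]
ft_force: [-0.2, -0.4, 0.4]
width: 0.999
wrist brace_grip [(array([318., 197.]), 0.61, array([0.5188, 0.2224, 0.076 ]))]
wrist brace_pivot [(array([329., 263.]), 0.88, array([0.5919, 0.1654, 0.    ]))]
0.55 0.036 [310.2206 184.8027]
0.55 0.092 [308.0266 204.4543]
0.65 0.036 [320.7842 183.4225]
0.65 0.092 [321.0474 202.7806]
0.75 0.036 [331.4509 183.0742]
0.75 0.092 [334.1996 202.3577]
scene brace_grip [(array([403., 275.]), 0.6, array([0.5234, 0.2282, 0.076 ]))]
scene brace_pivot [(array([364., 286.]), 0.82, array([0.5904, 0.1676, 0.    ]))]
```

View pics/w1.png

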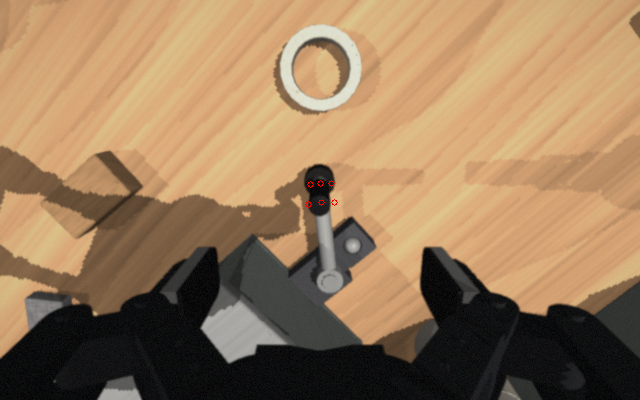

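The post shows at (319,178–208), under the predicted dots for about 0.65 rad, so the bin fit holds. I'll descend and close on it.

```bash
python3 -m creep '[[[0,0,0,0,0,0.383,1],[0,0,0,0,0,0.383,1],[0,0,0,0,0,0.383,1],[0,0,0,0,0,0.383,1],[0,0,0,0,0,0.383,0],[0,0,0,0,0,0.383,-1],[0,0,0,0,0,0.383,-1],[0,0,0,0,0,0.383,-1]]]' 30
python3 - <<'E'
from look import *
s=telemetry.sense();print(s["ft_force"],s["width"],s["tool_pos"])
P=s["tool_pos"];pv=B(-.01,.145,0);d=P-pv;a0=np.pi-(np.arctan2(d[1],d[0])-Q[2]);print(np.hypot(*d[:2]),a0)
for a in np.linspace(a0,1.57,9)[1:]: print(round(a,3),rel(B(-.01-.09*np.cos(a),.145+.09*np.sin(a),P[2])))
E
```

```text
time: 4.1
tool_pos: [0.5212, 0.2235, 0.0826]
tcp_rot: [0.0, 0.924, 0.382, 0.001]
ft_force: [-0.3, -0.3, -0.4]
width: 0.331
[-0.2529 -0.2621 -0.4408] 0.3313174001810352 [0.5212 0.2235 0.0826]
0.08855926335876345 0.6489729517290868
0.764 [ 0.034 -0.006  0.   ]
0.879 [ 0.068 -0.003  0.   ]
0.994 [0.102 0.004 0.   ]
1.109 [0.135 0.015 0.   ]
1.225 [0.166 0.029 0.   ]
1.34 [0.196 0.047 0.   ]
1.455 [0.223 0.069 0.001]
1.57 [0.248 0.093 0.001]
```

```bash
python3 -m creep '[[[0,0,0,0,0,0,-1],[0,0,0,0,0,0,-1],[0,0,0,0,0,0,-1],[0,0,0,0.017,-0.003,0,-1],[0,0,0,0.034,-0.006,0,-1],[0,0,0,0.051,-0.005,0,-1],[0,0,0,0.068,-0.003,0,-1],[0,0,0,0.085,0,0,-1]]]' 30
python3 - <<'E'
from look import *
s=telemetry.sense();print(s["ft_force"],s["width"],s["tool_pos"])
P=s["tool_pos"];pv=B(-.01,.145,0);d=P-pv;a0=np.pi-(np.arctan2(d[1],d[0])-Q[2]);print(np.hypot(*d[:2]),a0)
for a in np.linspace(a0,1.57,9)[1:]: print(round(a,3),rel(B(-.01-.09*np.cos(a),.145+.09*np.sin(a),P[2])))
E
```

```text
time: 4.9
tool_pos: [0.5385, 0.2415, 0.0821]
tcp_rot: [-0.0, 0.924, 0.382, -0.0]
ft_force: [-4.1, -0.4, 6.6]
width: 0.182
[-4.1499 -0.3881  6.6011] 0.18164908757357964 [0.5385 0.2415 0.0821]
0.09038655677076075 0.9280002861346017
1.008 [ 0.023  0.007 -0.   ]
1.089 [ 0.046  0.014 -0.   ]
1.169 [ 0.068  0.023 -0.   ]
1.249 [ 0.09   0.034 -0.   ]
1.329 [ 0.11   0.047 -0.   ]
1.41 [ 0.13   0.061 -0.   ]
1.49 [ 0.148  0.077 -0.   ]
1.57 [ 0.165  0.094 -0.   ]
```

Holding the post (15.5 mm). I'll continue along the arc to the stop.

```bash
python3 -m creep '[[[0,0,0,0.023,0.007,0,-1],[0,0,0,0.046,0.014,0,-1],[0,0,0,0.068,0.023,0,-1],[0,0,0,0.09,0.034,0,-1],[0,0,0,0.11,0.047,0,-1],[0,0,0,0.13,0.061,0,-1],[0,0,0,0.15,0.077,0,-1],[0,0,0,0.167,0.095,0,-1]]]' 30
python3 - <<'E'
from look import *
s=telemetry.sense();print(s["ft_force"],s["width"],s["tool_pos"])
P=s["tool_pos"];pv=B(-.01,.145,0);d=P-pv;a0=np.pi-(np.arctan2(d[1],d[0])-Q[2]);print(np.hypot(*d[:2]),a0)
p=cams.read_camera("scene");cv2.imwrite("pics/s2.png",cv2.resize(p["pixels"][190:340,260:480],None,fx=3,fy=3))
E
```

```text
time: 5.7
tool_pos: [0.5943, 0.2566, 0.0818]
tcp_rot: [-0.0, 0.924, 0.382, -0.0]
ft_force: [-2.2, -4.6, 4.6]
width: 0.173
[-2.1517 -4.5543  4.5894] 0.1734539191800941 [0.5943 0.2566 0.0818]
0.0903266756518813 1.5790206842989651
```

View pics/s2.png

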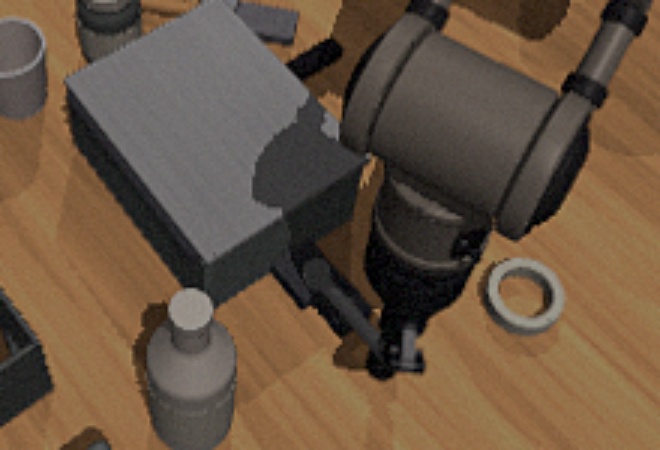

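The foot points along the bin's +y, with the post in the fingers at (395,350). Opening, then straight up.

```bash
python3 -m creep '[[[0,0,0,0,0,0,0.3],[0,0,0,0,0,0,0.3],[0,0,0,0,0,0,0.3],[0,0,0,0,0,0,0.3],[0,0,0,0,0,-0.15,0.3],[0,0,0,0,0,-0.3,0.3],[0,0,0,0,0,-0.45,0.5],[0,0,0,0,0,-0.45,0.5]]]' 30
python3 - <<'E'
from look import *
s=telemetry.sense();print(s["ft_force"],s["width"],s["tool_pos"])
for n in ("wrist","scene"):
    p=cams.read_camera(n);p["mtx"]=np.array(p["mtx"],float)
    for q in cams.pinpoint(p,"brace_grip")[:1]:
        b=atz(p,q["pixel"],.076);d=b-B(-.01,.145,0);print(n,q["score"],b,np.hypot(*d[:2]),np.pi-(np.arctan2(d[1],d[0])-Q[2]))
# approach above pull: jaws along bin y
print("to",B(-.122,0,.19),rel(B(-.122,0,.19),np.pi/2+Q[2]))
E
```

```text
time: 6.55
tool_pos: [0.597, 0.2575, 0.2242]
tcp_rot: [0.001, 0.924, 0.382, 0.007]
ft_force: [0.6, 0.0, 0.0]
width: 0.749
[0.6229 0.0349 0.0017] 0.7487528771392477 [0.597  0.2575 0.2242]
wrist 0.63 [0.5949 0.2568 0.076 ] 0.0905943194847432 1.5857012301325195
scene 0.84 [0.5934 0.2555 0.076 ] 0.08914634989460274 1.5696111999786149
to [0.4697 0.0274 0.19  ] [-0.001  0.001 -0.234 -0.831  0.249  0.085]
```

Both cameras put the foot at about 1.57 rad. Moving above the pull.

```bash
python3 -m creep '[[[0,0,-0.234,-0.83,0.25,0.05,1],[0,0,-0.234,-0.83,0.25,0.05,1],[0,0,-0.234,-0.83,0.25,0.05,1],[0,0,-0.234,-0.83,0.25,0.05,1],[0,0,-0.234,-0.83,0.25,0.05,1],[0,0,-0.234,-0.83,0.25,0.05,1],[0,0,-0.234,-0.83,0.25,0.05,1],[0,0,-0.234,-0.83,0.25,0.05,1]]]' 30
python3 - <<'E'
from look import *
s=telemetry.sense();print(s["tool_pos"],s["joint_positions"])
p=cams.read_camera("wrist");p["mtx"]=np.array(p["mtx"],float)
for q in cams.pinpoint(p,"hatch_grip")[:1]: print(q["score"],q["pixel"],atz(p,q["pixel"],.102))
print(proj(p,[B(-.122,0,.102),B(-.145,.01,.11),B(-.145,-.01,.11),B(-.09,.01,.11),B(-.09,-.01,.11)]))
print(rel(B(-.122,0,.108),np.pi/2+Q[2]))
cv2.imwrite("pics/w3.png",p["pixels"])
E
```

```text
time: 7.55
tool_pos: [0.4709, 0.0276, 0.2006]
tcp_rot: [-0.001, 0.726, 0.688, -0.0]
ft_force: [0.8, 0.0, -0.0]
width: 0.998
[0.4709 0.0276 0.2006] [-0.1043  0.3028  1.7493  0.0005  1.091  -1.6224]
0.89 [319.0, 206.8] [0.4718 0.0261 0.102 ]
[[320.7224 203.713 ]
 [336.7033 172.236 ]
 [304.7224 172.3119]
 [335.7854 252.9462]
 [305.8814 253.0119]]
[-0.    -0.     0.    -0.004 -0.005  0.31 ]
```

View pics/w3.png

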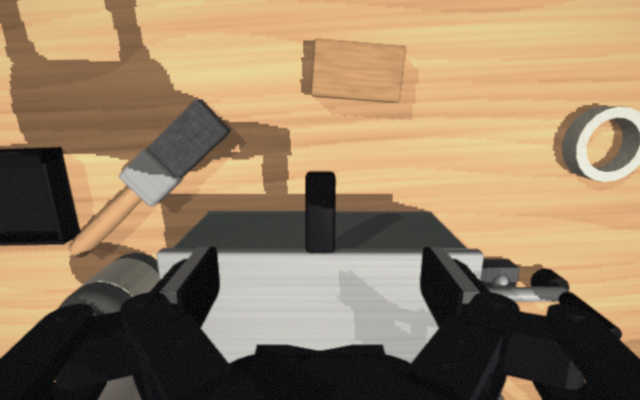

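The pull spans (304–336, 172–252), exactly as predicted, and the foot is out at the right. Descending and pinching.

```bash
python3 -m creep '[[[0,0,0,-0.004,-0.005,0.15,1],[0,0,0,-0.004,-0.005,0.31,1],[0,0,0,-0.004,-0.005,0.31,1],[0,0,0,-0.004,-0.005,0.31,0],[0,0,0,-0.004,-0.005,0.31,-1],[0,0,0,-0.004,-0.005,0.31,-1],[0,0,0,-0.004,-0.005,0.31,-1],[0,0,0,-0.004,-0.005,0.31,-1]]]' 40
python3 -m creep '[[[0,0,0,0,0,0,-1],[0,0,0,0,0,0,-1],[0,0,0,0,0,0,-1],[0,0,0,0,0,0,-1],[0,0,0,0,0,0,-1],[0,0,0,0,0,0,-1],[0,0,0,0,0,0,-1],[0,0,0,0,0,0,-1]]]' 40
cat >> look.py <<'E'
A0=np.arctan2(.005,.207)
def ang(P): # hatch angle from TCP
    c,s=np.cos(Q[2]),np.sin(Q[2]); h=B(.085,0,.097); d=np.array(P)-h
    x=-(c*d[0]+s*d[1]); z=d[2]-.006; return np.arctan2(z,x)-A0, np.hypot(x,z)
def arc(a,r,st=None):
    return rel(B(.085-r*np.cos(a+A0),0,.097+.006+r*np.sin(a+A0)),None,st)
E
python3 - <<'E'
from look import *
s=telemetry.sense();a,r=ang(s["tool_pos"]);print(s["ft_force"],s["width"],s["tool_pos"],a,r)
for b in np.arange(.05,.86,.05): print(round(b,2),arc(a+b,r))
E
```

```text
time: 8.45
tool_pos: [0.4703, 0.0279, 0.1097]
tcp_rot: [0.0, 0.726, 0.688, 0.002]
ft_force: [0.5, 11.2, 3.9]
width: 0.226
time: 9.25
tool_pos: [0.4703, 0.0279, 0.1097]
tcp_rot: [0.0, 0.725, 0.688, 0.002]
ft_force: [1.3, 9.8, 4.8]
width: 0.226
[1.2815 9.7885 4.8024] 0.22603291279392035 [0.4703 0.0279 0.1097] 0.008089876131474421 0.20649968614209202
0.05 [-0.002  0.002 -0.034]
0.1 [-0.002  0.006 -0.069]
0.15 [-0.002  0.011 -0.103]
0.2 [-0.002  0.019 -0.136]
0.25 [-0.002  0.027 -0.169]
0.3 [-0.001  0.038 -0.202]
0.35 [-0.001  0.05  -0.234]
0.4 [-0.001  0.064 -0.266]
0.45 [-0.001  0.079 -0.297]
0.5 [-0.001  0.096 -0.327]
0.55 [-0.001  0.114 -0.356]
0.6 [-0.001  0.134 -0.384]
0.65 [-0.001  0.155 -0.411]
0.7 [-0.001  0.177 -0.437]
0.75 [-0.001  0.201 -0.462]
0.8 [-0.001  0.226 -0.486]
0.85 [-0.     0.252 -0.509]
```

```bash
python3 -m creep '[[[0,0,0,0.002,0.002,-0.034,-1],[0,0,0,0.002,0.006,-0.069,-1],[0,0,0,0.002,0.011,-0.103,-1],[0,0,0,0.002,0.019,-0.136,-1],[0,0,0,0.002,0.027,-0.169,-1],[0,0,0,0.002,0.038,-0.202,-1],[0,0,0,0.002,0.05,-0.234,-1],[0,0,0,0.002,0.064,-0.266,-1]]]' 40
python3 - <<'E'
from look import *
s=telemetry.sense();a,r=ang(s["tool_pos"]);print(s["ft_force"],s["width"],s["tool_pos"],a,r)
for b in np.arange(.5,1.06,.05): print(round(b,2),arc(b,.207))
E
```

```text
time: 10.05
tool_pos: [0.4884, 0.027, 0.1887]
tcp_rot: [-0.001, 0.725, 0.689, 0.0]
ft_force: [2.2, 5.0, -4.6]
width: 0.223
[ 2.1811  5.0433 -4.5877] 0.223375964853905 [0.4884 0.027  0.1887] 0.40288076761804614 0.20687554632732744
0.5 [-0.002  0.03  -0.06 ]
0.55 [-0.002  0.048 -0.089]
0.6 [-0.002  0.068 -0.118]
0.65 [-0.002  0.089 -0.145]
0.7 [-0.002  0.111 -0.172]
0.75 [-0.002  0.134 -0.197]
0.8 [-0.002  0.159 -0.221]
0.85 [-0.001  0.185 -0.244]
0.9 [-0.001  0.212 -0.265]
0.95 [-0.001  0.24  -0.285]
1.0 [-0.001  0.269 -0.304]
1.05 [-0.001  0.299 -0.321]
```

```bash
python3 -m creep '[[[0,0,0,-0.001,0.03,-0.06,-1],[0,0,0,-0.001,0.048,-0.089,-1],[0,0,0,-0.001,0.068,-0.118,-1],[0,0,0,-0.001,0.089,-0.145,-1],[0,0,0,-0.001,0.111,-0.172,-1],[0,0,0,-0.001,0.134,-0.197,-1],[0,0,0,-0.001,0.147,-0.21,-1],[0,0,0,-0.001,0.159,-0.221,-1]]]' 40
python3 - <<'E'
from look import *
s=telemetry.sense();a,r=ang(s["tool_pos"]);print(s["ft_force"],s["width"],s["tool_pos"],a,r)
for b in np.arange(.8,1.06,.03): print(round(b,2),arc(b,.207))
E
```

```text
time: 10.85
tool_pos: [0.5357, 0.0244, 0.2546]
tcp_rot: [-0.001, 0.725, 0.689, 0.0]
ft_force: [-1.8, 5.0, -2.7]
width: 0.226
[-1.8083  5.0203 -2.6507] 0.22557752696407346 [0.5357 0.0244 0.2546] 0.7978271731311467 0.20703005397316532
0.8 [-0.001  0.001 -0.001]
0.83 [-0.001  0.017 -0.015]
0.86 [-0.001  0.032 -0.028]
0.89 [-0.001  0.048 -0.041]
0.92 [-0.001  0.065 -0.054]
0.95 [-0.001  0.082 -0.065]
0.98 [-0.001  0.099 -0.077]
1.01 [-0.001  0.117 -0.088]
1.04 [-0.001  0.135 -0.098]
```

```bash
python3 -m creep '[[[0,0,0,-0.001,0.017,-0.015,-1],[0,0,0,-0.001,0.032,-0.028,-1],[0,0,0,-0.001,0.048,-0.041,-1],[0,0,0,-0.001,0.065,-0.054,-1],[0,0,0,-0.001,0.082,-0.065,-1],[0,0,0,-0.001,0.099,-0.077,-1],[0,0,0,-0.001,0.117,-0.088,-1],[0,0,0,-0.001,0.129,-0.095,-1]]]' 40
python3 -m creep '[[[0,0,0,0,0,0,-1],[0,0,0,0,0,0,-1],[0,0,0,0,0,0,-1],[0,0,0,0,0,0,-1],[0,0,0,0,0,0,-1],[0,0,0,0,0,0,-1],[0,0,0,0,0,0,-1],[0,0,0,0,0,0,-1]]]' 40
python3 - <<'E'
from look import *
s=telemetry.sense();a,r=ang(s["tool_pos"]);print(s["ft_force"],s["width"],s["tool_pos"],a,r)
p=cams.read_camera("scene");p["mtx"]=np.array(p["mtx"],float)
im=p["pixels"][130:320,230:470].copy()
u=proj(p,[B(.085-.175*np.cos(a)-.01*np.sin(a)*0,y,.097+.175*np.sin(a)) for y in(.113,-.113)]);print(u)
for v in u: cv2.circle(im,(int(v[0])-230,int(v[1])-130),2,(0,0,255),1)
cv2.imwrite("pics/s4.png",cv2.resize(im,None,fx=3,fy=3))
for b in np.arange(1.02,.84,-.02): print(round(b,2),arc(b,.207))
E
```

```text
time: 11.65
tool_pos: [0.5743, 0.0223, 0.283]
tcp_rot: [-0.002, 0.725, 0.689, 0.0]
ft_force: [-0.4, 5.1, -2.9]
width: 0.223
time: 12.45
tool_pos: [0.5743, 0.0223, 0.283]
tcp_rot: [-0.001, 0.725, 0.689, 0.0]
ft_force: [-0.2, 4.7, -1.5]
width: 0.223
[-0.1758  4.6596 -1.5429] 0.2230896781186995 [0.5743 0.0223 0.283 ] 1.0303122791799446 0.2070030543139975
[[362.93   225.5921]
 [305.9633 165.3126]]
1.02 [-0.001 -0.006  0.004]
1.0 [-0.001 -0.018  0.011]
0.98 [-0.001 -0.03   0.018]
0.96 [-0.001 -0.041  0.025]
0.94 [-0.001 -0.053  0.033]
0.92 [-0.001 -0.064  0.041]
0.9 [-0.001 -0.075  0.049]
0.88 [-0.001 -0.086  0.058]
0.86 [-0.001 -0.097  0.067]
0.84 [-0.001 -0.107  0.075]
```

View pics/s4.png

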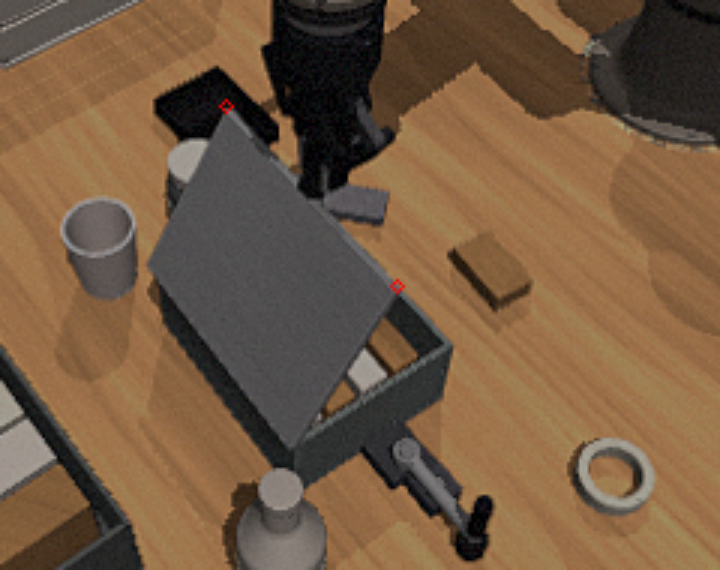

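The hatch's near corners are on the predicted dots at (226,106) and (397,286), so it stands at about 1.03 rad, and the foot is still out. Now easing back to about 0.86.

```bash
python3 -m creep '[[[0,0,0,0.002,-0.009,0.006,-1],[0,0,0,0.002,-0.024,0.014,-1],[0,0,0,0.002,-0.038,0.023,-1],[0,0,0,0.002,-0.053,0.033,-1],[0,0,0,0.002,-0.067,0.043,-1],[0,0,0,0.002,-0.08,0.053,-1],[0,0,0,0.002,-0.09,0.061,-1],[0,0,0,0.002,-0.097,0.067,-1]]]' 40
python3 -m creep '[[[0,0,0,0,0,0,-1],[0,0,0,0,0,0,-1],[0,0,0,0,0,0,-1],[0,0,0,0,0,0,-1],[0,0,0,0,0,0,-1],[0,0,0,0,0,0,-1],[0,0,0,0,0,0,-1],[0,0,0,0,0,0,-1]]]' 40
python3 - <<'E'
from look import *
s=telemetry.sense();a,r=ang(s["tool_pos"]);print(s["time"],s["ft_force"],s["qvel"],s["width"],s["tool_pos"],a,r)
p=cams.read_camera("scene");p["mtx"]=np.array(p["mtx"],float)
im=p["pixels"][130:320,230:470].copy()
u=proj(p,[B(.085-.175*np.cos(a),y,.097+.175*np.sin(a)) for y in(.113,-.113)]);print(u)
for v in u: cv2.circle(im,(int(v[0])-230,int(v[1])-130),2,(0,0,255),1)
cv2.imwrite("pics/s5.png",cv2.resize(im,None,fx=3,fy=3))
for q in cams.pinpoint(p,"brace_grip")[:1]:
    b=atz(p,q["pixel"],.076);d=b-B(-.01,.145,0);print(q["score"],np.pi-(np.arctan2(d[1],d[0])-Q[2]))
print(telemetry.sense()["tool_pos"])
E
```

```text
time: 13.3
tool_pos: [0.5462, 0.0238, 0.2639]
tcp_rot: [0.001, 0.725, 0.689, 0.002]
ft_force: [0.7, 5.8, 3.0]
width: 0.224
time: 14.1
tool_pos: [0.5462, 0.0238, 0.2639]
tcp_rot: [0.0, 0.725, 0.689, 0.001]
ft_force: [1.1, 5.2, 1.4]
width: 0.229
14.1 [1.1198 5.1736 1.3533] [ 0.0009 -0.0001 -0.0016  0.0013 -0.0007 -0.0018] 0.229334651284484 [0.5462 0.0238 0.2639] 0.8654386396758764 0.20709891156290522
[[370.3962 224.9071]
 [313.8099 166.0822]]
0.89 1.5994425240125625
[0.5462 0.0238 0.2639]
```

View pics/s5.png

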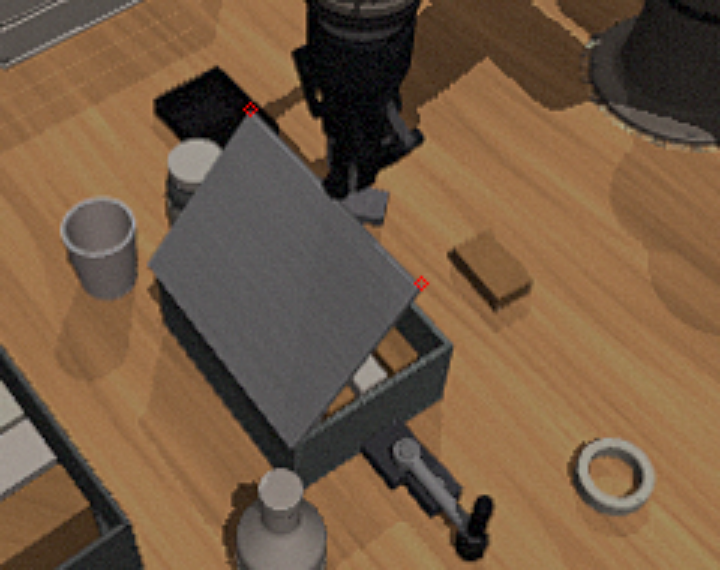

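The corners are on the dots again at (251,110) and (421,283), so the hatch is at about 0.865 rad. It is still, the foot is out, and nothing else has moved. Handing in.

```bash
python3 -c "
from cell import ticket
print(ticket.finish_job())"
```

```text
the job is handed in; nothing more can be done
None
```

I swung the steadying foot out to its stop with the hatch shut, then raised the hatch by its pull to about 1.03 rad, held it there 0.8 s, and eased it back. I handed in at 14.1 s, still gripping the pull; the system gives no verdict.

- **Hatch:** it stands at about 0.865 rad. I worked this out from the tool position, and the hatch corners in the last picture agree. The arm was at rest.
- **Grip:** the fingers hold the pull with a 40 N setting and about 19 mm between the pads. I did not measure the finger contact force directly. A small sideways force of about 5 N on the tool remained.
- **Foot:** the last camera estimate was 1.60 rad. That is slightly past the 1.57 stop, so it is camera error; after I let go of the post, two cameras read 1.57 and 1.59.
- **Other things on the counter:** I saw nothing shifted in the pictures, but I did not measure their positions again at the end.

No check failed.

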